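Unpin the mosaic dividing table and hold it at the third click

TASK

Draw the yellow-headed lock pin up out of the dividing table, park it upright in the blue side notch with its collar resting on the block, and let go of it. Then grip the red bar on top, turn it clockwise (seen from above) to the third click, where the white pointer meets the red mark, without running past it, and finish while still gripping and holding the bar there against its return spring. Leave the glue jar and the loose tools on the table alone.

Things in the scene. Friction and masses are not known exactly. Their poses are not given: they have to be found in the camera images.
- base: Fixed base of the dividing table: grey plate 200 x 160 x 12 mm. Origin on the table surface under the turntable's vertical axis, z up. In its frame the bore is at (0, 92) mm, the notch at (-75, 86) mm. It carries the mosaic turntable, a disc 150 mm across, top 42 mm above the table (chips to 45 mm). All of it is below 45 mm except the red bar and the pin.
- red_mark (a point): Centre of the red mark on the base plate (20 x 8 mm), 90 mm from the axis, 13 mm above the table: here points the white pointer on the rim of the turntable at the third click. White marks before it show home and the first and second click, 22.5 degrees apart.
- bore (a point): Centre of the bore's upper mouth with the turntable at home, 42 mm above the table, axes as the base. Vertical bore, 11.5 mm wide: through the turntable's 12 mm thick aluminium lug, 2 mm of air, then through a 28 mm tall grey block.
- notch (a point): Where the parked pin's axis meets the top face of the blue block, 42 mm above the table, axes as the base. The slot is 14 mm wide (along x), as deep as the block is tall (42 mm), open at the top and towards +y; closed end 7 mm to the -y side of this point, open end 25 mm to the +y side. The block is 42 mm (x) by 44 mm (y). The pin can be lowered in from above.
- pin_head (a point): Centre of the pin's upright yellow grip, 20 mm in diameter, 40 mm tall. Below it a steel collar 26 mm across, 5 mm thick, underside 25 mm below this point; then the shank, 10 mm across, 34 mm long, end chamfered. z up along the pin; its yaw means nothing. In the bore and when parked, the collar rests on top and this point is 67 mm above the table. About 80 g.
- pin_tip (a point): Lower end of the pin's shank, on its axis, 59 mm below the centre of the yellow grip; at the start 8 mm above the table.
- bar_center (a point): Middle of the red grip bar (turntable_c0), on the turning axis, 75 mm above the table; axes turn with the bar: x along it, z up. The bar is 50 mm long, 14 mm thick (y) and stands from 50 to 92 mm above the table, on a black hub 44 mm across; it is fixed to the turntable and turns with it. At home it lies along the base's x axis.
- turntable (a joint): Angle of turntable and red bar, rad: 0 at home, growing clockwise seen from above. Clicks at 0.393, 0.785, 1.178 (third), then more; hard stop at 2.0. A spring drives it home with 0.06 N m (home) to 0.095 (third click); clicks add a ripple of +-0.045 N m: felt, but they do not hold, and if let go it springs back home. Locked while the pin is in the bore.
- glue: Glue jar with blue cap, 42 mm in diameter, 85 mm tall, standing beside the base, to be left alone; origin under its centre.
- tweezers: Steel tweezers 120 mm long, lying beside the base, to be left alone; origin underneath.
- nippers: Tile nippers with red handles, 150 mm long, lying on the table, to be left alone; origin underneath.
- spatula: Spatula lying on the table, to be left alone; origin underneath.
- pin: The whole lock pin; its origin is the lower end of the shank, like point pin_tip (z up along the pin).

How it is judged:
On the way, in this order (a step that is already met when the one before it is completed fails the run):
1. the pin is drawn fully out of the bore, its tip above the lug (z of pin_tip in the frame of bore above 0.001 m), for 0.1 s.
2. the pin stands parked in the blue notch, collar on the block, and is let go (x of pin_tip in the frame of notch between -0.007 and 0.007 m and y of pin_tip in the frame of notch between -0.008 and 0.016 m and z of pin_tip in the frame of notch between -0.038 and -0.029 m and angle between pin_tip's own z axis and vertical below 0.15 rad and contact force between the fingers and pin below 0.1 N), for 0.2 s.
At the end, for the whole second after the job is handed in: Ends holding: for the last second the fingers grip the red bar (over 3 N) and the turntable rests at the third click (1.178 +- 0.1 rad); the pin is upright (0.15 rad) in the notch: tip within 7 mm of the notch point in x, -8 to 16 mm in y, and 29 to 38 mm below it (x of pin_tip in the frame of notch between -0.007 and 0.007 m and y of pin_tip in the frame of notch between -0.008 and 0.016 m and z of pin_tip in the frame of notch between -0.038 and -0.029 m and angle between pin_tip's own z axis and vertical below 0.15 rad and value of joint turntable between 1.0781 and 1.2781 rad and velocity of joint turntable between -0.08 and 0.08 rad/s and contact force between the fingers and turntable_c0 above 3 N); the arm keeps its last pose, push and grip.
It fails at once if the turntable runs past the third click by more than half a click (value of joint turntable above 1.37445 rad).
It fails at once if the glue jar or a tool on the table is shifted by more than 30 mm (distance of any of glue, tweezers, nippers, spatula from where it was at the start of the episode above 0.03 m).
It also fails if it takes over 51 s, if anything falls off the work surface, if the arm or the gripper's body presses on something with over 40 N, if the wrist force passes 120 N, or if a joint passes its speed limit or range.

ROBOT

A 6-joint arm with a two-finger parallel gripper is mounted at the origin on the work surface. World frame = base frame: x ahead of the robot, y to its left, z up, the work surface at z = 0. Lengths are in m, angles in rad, forces in N, time in s.
With the tool pointing down it reaches from about 0.35 to 0.975 m from the base axis. Payload 4.9 kg.
Tool frame: the origin (TCP) lies midway between the tips of the shut fingers; the grasp point (between the pads) lies 19 mm behind it; x points along the fingers, y is the direction in which the jaws open and shut, and the axes are right-handed (so a half turn about x gives the same grasp; the last joint's range is limited). The gripper opens to 85 mm and grips with 20 to 120 N. Pads are 22 mm wide; open, the fingers measure 114 mm over their backs; the gripper's body (76 mm by 85 mm) begins 54 mm behind the grasp point. The pads swing forward as they close: fully open they stand 13 mm farther back than shut.
Start: joints at [-1.223, 0.053, 1.613, -0, 1.476, -0.119], TCP at [0.281, -0.558, 0.231] pointing down, gripper open.
Joint ranges: [-3.01, 3.01], [-1.01, 2.22], [0.06, 2.58], [-1.02, 4.17], [0.09, 2.62], [-3.14, 3.14]. Speed limits (rad/s): [2.57, 2.57, 3.14, 3.14, 3.14, 3.14].

INTERFACE

Orientations are given as a rotation vector (axis times angle).
In Python, from station import ctrl gives the robot as it stands.
- The arm moves only by the shell command python3 -m handwheel 'ROWS' [FORCE]. ROWS is JSON, a list of rows, each a list of 3 entries, a list of its own where there are three numbers: the finger opening in m, from 0 to 0.0854, then the shift along the tool's x, y, z in m, then the turn, a rotation vector about the tool's x, y, z in degrees. In form: [[claw, [dx, dy, dz], [ax, ay, az]], ...]. A call has 1 to 10 rows; each row shifts and turns the commanded pose from where the row before left it, along the tool's axes as they then stand; what a row does not reach is not made up. A row lasts 1/12 s, in which the tool goes at most 41.7 mm and 7.16 degrees, less where a joint would pass 70% of its speed; a pose out of reach is approached as far as the arm can. A call with a gripper value outside its range is refused whole. The fingers move at their own pace and stop on an object; FORCE is the grip in N (left out, the last holds). Time passes only in rows, so rows that do not move let the fingers close. It gives the time, the measured TCP pose, the force and the opening at its end, in the units of the state.
- ctrl.get_obs(): the state, without advancing time (a new reading comes with each control period).
- ctrl.get_image(name): name is "scene" or "top"; returns the picture (480x640x3 uint8, red, green, blue); there is no depth.
- ctrl.camera_params(name): a dict with "vertical_fov" (degrees; the focal length in pixels is half the picture's height over the tangent of half this angle, whatever the lens; pixels are square), "cx", "cy" (the principal point, pixels), "rvec" (rotation vector, rad) and "tvec" (3), from world to camera coordinates, as OpenCV has them. Camera axes: x right, y down, z forward; pixel columns grow to the right and rows downward; lengths in m; the calibration is good to about 2 mm. A picture is of the moment at which its call begins. camera_params takes no time and is no camera call.
- ctrl.finish_job(): hands the job in, once; it reports no verdict.
Trained networks look in the newest picture that a camera, given by its name, has taken for a name from the list of things; names that differ only in an ending like _2 or _b are one class to them, and where a whole thing is asked for, a point or a joint stands for the part that bears it (a point fixed in the world has none). Each returns a list of dicts, best first, with "score" (0 to 1); they miss things now and then, are a little off and sometimes report something else, mostly with a low value. They report only what shows in the picture. A call takes as long as a camera call.
- ctrl.look_for(thing, camera): "box" ([centre column, centre row, width, height] in pixels, round what is visible of it).
- ctrl.silhouettes(thing, camera): "mask" (480x640 bool, what is visible of it) and "box" ([centre column, centre row, width, height] in pixels, round what is visible of it).
- ctrl.tip_of(thing, camera): "centre" ([row, column] in pixels: a listed point, or the origin of a listed thing).
The state is a dict: "t": time; "q": joint angles; "dq": joint speeds; "effort": joint torques, N m; "tool_pos": TCP position; "tool_rot": TCP orientation; "contact_force": force on the tool from outside, world axes, zero at the start; "wrist_torque": the same for the moment, N m; "opening": finger opening in m.
Only numpy, scipy, OpenCV 4.12 (cv2) and the standard library are available. Lean on these libraries where they do the work, as an engineer would, in place of code of your own. Each camera call takes 0.05 s, during which the arm holds its last target.

## Working session

There is one attempt and no reset: what is moved stays moved. The work goes in short steps, Python scripts to look and compute and a shell command to move; the robot and the scene stay as the last step left them, time stands still between calls to the robot, and variables do not carry over. Pictures are saved under pics/ and viewed, and the job is handed in when it is done.

```bash
ls; mkdir -p pics
cat > h.py <<'E'
import numpy as np, cv2
from station import ctrl
def cam(n):
    p=ctrl.camera_params(n); f=240/np.tan(np.radians(p['vertical_fov'])/2)
    K=np.array([[f,0,p['cx']],[0,f,p['cy']],[0,0,1]]); R=cv2.Rodrigues(np.array(p['rvec'],float))[0]
    return K,R,np.array(p['tvec'],float)
def back(n,u,v,z):
    K,R,t=cam(n); d=R.T@np.linalg.inv(K)@[u,v,1]; c=-R.T@t
    return c+d*(z-c[2])/d[2]
def proj(n,P):
    K,R,t=cam(n); q=K@(R@np.array(P,float)+t); return q[:2]/q[2]
def save(n,f):
    im=ctrl.get_image(n); cv2.imwrite('pics/'+f,im[:,:,::-1]); return im
E
python3 - <<'E'
from h import *
for n in('scene','top'):
    save(n,n+'0.png'); print(n,ctrl.camera_params(n)); K,R,t=cam(n); print(-R.T@t)
    for th in ('pin_head','bore','notch','bar_center','red_mark','base','glue','pin_tip'):
        try:
            print(th,[(np.round(r['centre'],1).tolist(),round(r['score'],2)) for r in ctrl.tip_of(th,n)[:2]])
        except Exception as e: print(th,e)
o=ctrl.get_obs(); print(o)
E
```

```text
pics
scene {'vertical_fov': 42.45628137496924, 'cx': 322.5118208001469, 'cy': 234.34782987587957, 'rvec': array([ 0.65825519,  2.69321082, -1.02871041]), 'tvec': array([ 0.52050142, -0.15351535,  1.71681965])}
[1.06278809 0.86767678 1.16600896]
pin_head [([273.5, 389.8], 0.75), ([263.5, 406.5], 0.61)]
bore [([282.5, 386.6], 0.91), ([389.1, 484.4], 0.42)]
notch [([260.5, 406.9], 0.95)]
bar_center [([251.2, 356.0], 0.58)]
red_mark [([235.2, 367.2], 0.88)]
base [([276.5, 358.3], 0.91), ([288.3, 386.2], 0.61)]
glue [([252.4, 291.5], 0.95)]
pin_tip [([287.8, 388.1], 0.72)]
top {'vertical_fov': 46.40909096828105, 'cx': 314.3238821398198, 'cy': 242.6176817170327, 'rvec': array([ 2.06615382, -2.15237594,  0.23635401]), 'tvec': array([0.02366681, 0.60581627, 1.38209495])}
[0.29501068 0.0143886  1.48004107]
pin_head [([286.4, 245.0], 0.67), ([284.4, 246.1], 0.63)]
bore [([283.6, 247.8], 0.65)]
notch [([312.2, 258.0], 0.71)]
bar_center [([267.2, 281.4], 0.76)]
red_mark [([298.0, 302.2], 0.8)]
base [([272.7, 282.1], 0.71)]
glue [([227.9, 322.0], 0.54)]
pin_tip []
{'t': 0.9, 'q': array([-1.22302832e+00,  5.26711611e-02,  1.61288127e+00, -3.90738067e-05,
        1.47601663e+00, -1.18985611e-01]), 'dq': array([0.00154784, 0.00048166, 0.00093635, 0.00175533, 0.00111886,
       0.00089154]), 'effort': array([-1.28925130e-03, -3.93682230e+01, -3.70468211e+01, -2.18881150e-04,
        3.32284862e-04, -1.04377588e-05]), 'tool_pos': array([ 0.28123644, -0.55813126,  0.23133268]), 'tool_rot': array([ 1.9615675 ,  0.46626488, -1.96163999]), 'contact_force': array([-0.26011646,  0.68191211, -0.41715961]), 'wrist_torque': array([ 0.01364031, -0.00504711,  0.04061021]), 'opening': 0.08565373745730541}
```

View pics/scene0.png

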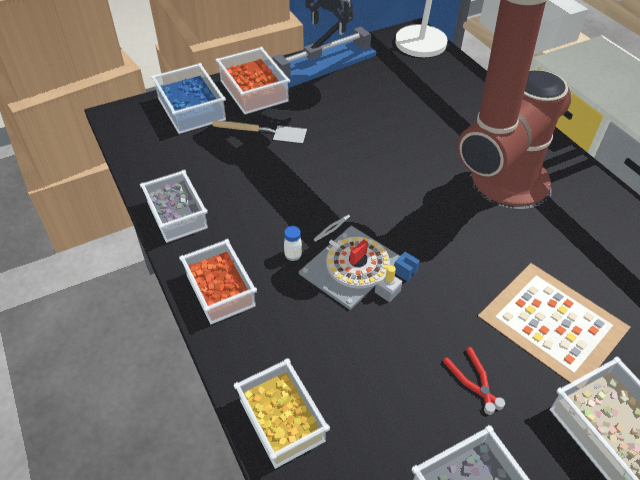

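View pics/top0.png

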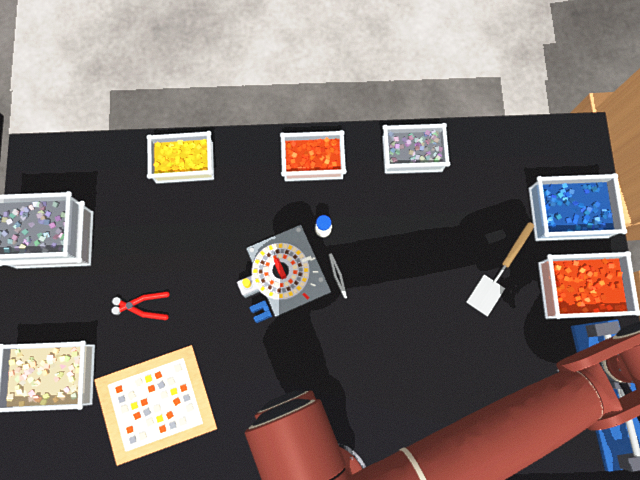

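Run:
```python
from h import *
S={'pin_head':(389.8,273.5,.067),'bore':(386.6,282.5,.042),'notch':(406.9,260.5,.042),'bar_center':(356,251.2,.075),'red_mark':(367.2,235.2,.013),'base':(358.3,276.5,0),'glue':(291.5,252.4,0)}
T={'pin_head':(245,286.4,.067),'bore':(247.8,283.6,.042),'notch':(258,312.2,.042),'bar_center':(281.4,267.2,.075),'red_mark':(302.2,298,.013),'base':(282.1,272.7,0),'glue':(322,227.9,0)}
for k in S: print(k,np.round(back('scene',*S[k]),4),np.round(back('top',*T[k]),4))
cv2.imwrite('pics/crop0.png',cv2.resize(cv2.imread('pics/top0.png')[200:350,180:380],None,fx=4,fy=4,interpolation=2))
cv2.imwrite('pics/crop1.png',cv2.resize(cv2.imread('pics/scene0.png')[190:340,260:460],None,fx=4,fy=4,interpolation=2))
```

```text
pin_head [0.5084 0.1741 0.067 ] [0.4994 0.1795 0.067 ]
bore [0.5163 0.1773 0.042 ] [0.51   0.1751 0.042 ]
notch [0.439  0.1435 0.042 ] [0.4352 0.1502 0.042 ]
bar_center [0.5474 0.0871 0.075 ] [0.5437 0.0853 0.075 ]
red_mark [0.4668 0.0098 0.013 ] [0.4704 0.0362 0.013 ]
base [0.5467 0.1051 0.    ] [0.542  0.0877 0.    ]
glue [ 0.656  -0.0359  0.    ] [ 0.6609 -0.0244  0.    ]
```

View pics/crop0.png

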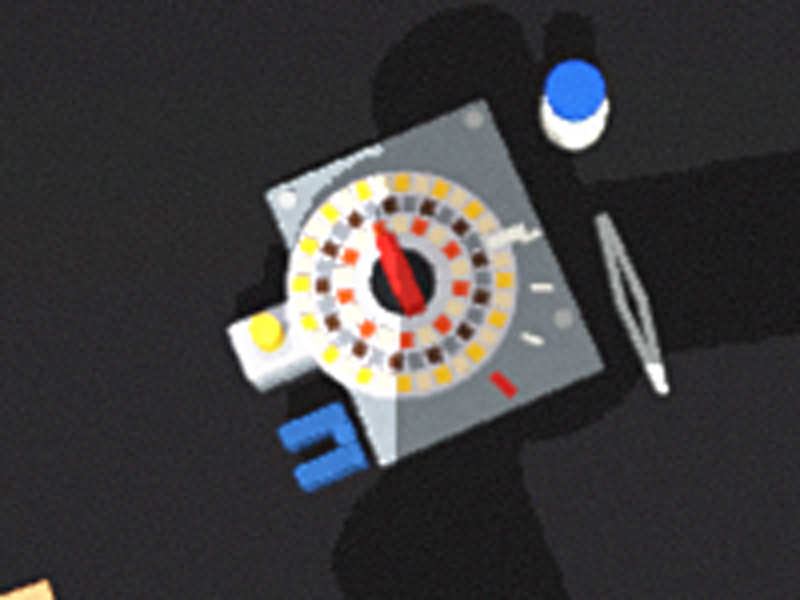

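View pics/crop1.png

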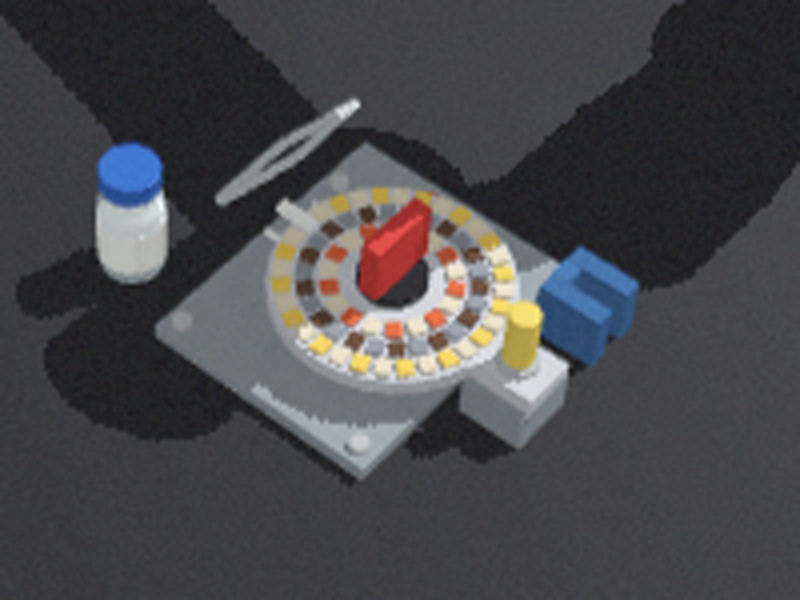

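```bash
cat > fit.py <<'E'
from h import *
from scipy.optimize import least_squares
def c0(x,y): return np.array([(x+.5)/4-.5+180,(y+.5)/4-.5+200])
def c1(x,y): return np.array([(x+.5)/4-.5+260,(y+.5)/4-.5+190])
# (cam,pix,base pt, isplate)
F=[('top',c0(266,327),(0,.092,.087),0),('top',c0(321,447),None,0),
('top',c0(487,100),(.1,-.08,.012),1),('top',c0(604,366),(-.1,-.08,.012),1),('top',c0(384,466),(-.1,.08,.012),1),('top',c0(266,190),(.1,.08,.012),1),
('scene',c1(365,143),(-.1,-.08,.012),1),('scene',c1(157,330),(.1,-.08,.012),1),('scene',c1(360,480),(.1,.08,.012),1),
('scene',c1(524,311),(0,.092,.087),0),
# blue block top corners
('top',c0(278,430),(-.054,.111,.042),0),('top',c0(342,403),(-.054,.067,.042),0),('top',c0(306,491),(-.096,.111,.042),0),
('scene',c1(581,248),(-.096,.067,.042),0),('scene',c1(637,288),(-.096,.111,.042),0),('scene',c1(538,294),(-.054,.067,.042),0),
]
F=[f for f in F if f[2]]
def res(p,full=False):
    x,y,a,ox,oy,by,bx=p; c,s=np.cos(a),np.sin(a); r=[]
    for n,uv,P,pl in F:
        X=np.array(P); 
        if pl: X=X+[ox,oy,0]
        elif P[2]==.042: X=X+[bx,by,0]
        W=[x+c*X[0]-s*X[1],y+s*X[0]+c*X[1],X[2]]
        r.append(proj(n,W)-uv)
    return np.array(r) if full else np.ravel(r)
s=least_squares(res,[.543,.087,.4,0,0,0,0],loss='soft_l1')
print(np.round(s.x,4)); print(np.round(res(s.x,True),1))
x,y,a=s.x[:3]; c,sn=np.cos(a),np.sin(a)
for nm,P in dict(bore=(0,.092),notch=(-.075,.086),mark=(0,0)).items(): print(nm,np.round([x+c*P[0]-sn*P[1],y+sn*P[0]+c*P[1]],4))
# pin head triangulation
import sys
E
python3 fit.py
python3 - <<'E'
from fit import *
A=[];
P=[]
for n,uv in(('top',c0(266,327)),('scene',c1(524,311))):
    print(n,back(n,*uv,.087))
    K,R,t=cam(n); P.append(K@np.c_[R,t]); 
X=cv2.triangulatePoints(P[0],P[1],c0(266,327),c1(524,311)); print((X[:3]/X[3]).T)
# bar top-face
for q in((380,228),(414,308),(397,268)): print(back('top',*c0(*q),.092))
print('mark',back('top',*c0(503,384),.013), 'glue',back('top',*c0(575,90),.085))
E
```

```text
[ 5.421e-01  8.800e-02  3.748e-01  6.000e-04 -1.810e-02  1.600e-03
 -1.000e-04]
[[ 0.3  0.3]
 [-0.9 -0.8]
 [ 0.2  0. ]
 [-0.7 -0.3]
 [-0.4  0.1]
 [ 0.1 -0.3]
 [-0.7 -0.9]
 [ 0.7 -2. ]
 [-0.1  0.4]
 [-0.1 -0.5]
 [-0.3 -0.7]
 [-0.8 -0.7]
 [-0.1 -0.5]
 [ 1.1 -1.1]
 [ 0.3 -1.9]]
bore [0.5084 0.1736]
notch [0.4408 0.1405]
mark [0.5421 0.088 ]
[ 5.421e-01  8.800e-02  3.748e-01  6.000e-04 -1.810e-02  1.600e-03
 -1.000e-04]
[[ 0.3  0.3]
 [-0.9 -0.8]
 [ 0.2  0. ]
 [-0.7 -0.3]
 [-0.4  0.1]
 [ 0.1 -0.3]
 [-0.7 -0.9]
 [ 0.7 -2. ]
 [-0.1  0.4]
 [-0.1 -0.5]
 [-0.3 -0.7]
 [-0.8 -0.7]
 [-0.1 -0.5]
 [ 1.1 -1.1]
 [ 0.3 -1.9]]
bore [0.5084 0.1736]
notch [0.4408 0.1405]
mark [0.5421 0.088 ]
top [0.50910119 0.17419154 0.087     ]
scene [0.50754849 0.17265275 0.087     ]
[[0.50870781 0.17399691 0.08915768]]
[0.56843449 0.10080619 0.092     ]
[0.51655757 0.08085131 0.092     ]
[0.54239527 0.09078999 0.092     ]
mark [0.47633789 0.0276741  0.013     ] glue [ 0.65507235 -0.0263799   0.085     ]
```

```bash
cat > d.py <<'E'
from h import *
import sys
def st(): 
    o=ctrl.get_obs(); return o,cv2.Rodrigues(np.array(o['tool_rot'],float))[0]
# usage: d.py x y z jawyaw(rad)
o,R=st(); p=o['tool_pos']
print('t',round(o['t'],2),'p',np.round(p,4),'q',np.round(o['q'],3),'F',np.round(o['contact_force'],1),'open',round(o['opening'],4))
print('toolx',np.round(R[:,0],3),'tooly',np.round(R[:,1],3),'jawyaw',round(np.degrees(np.arctan2(R[1,1],R[0,1])),2))
if len(sys.argv)>1:
    T=np.array(sys.argv[1:4],float); psi=np.radians(float(sys.argv[4]))
    y=np.array([np.cos(psi),np.sin(psi),0]); x=np.array([0,0,-1.]); Rt=np.c_[x,y,np.cross(x,y)]
    rv=cv2.Rodrigues(R.T@Rt)[0].ravel()
    print('turn now deg(tool)',np.round(np.degrees(rv),2)); print('shift mm: before turn',np.round(1000*R.T@(T-p),1),' after turn',np.round(1000*Rt.T@(T-p),1))
E
python3 d.py 0.5085 0.174 0.16 21.5
```

```text
t 0.9 p [ 0.2812 -0.5581  0.2313] q [-1.223  0.053  1.613 -0.     1.476 -0.119] F [-0.3  0.7 -0.4] open 0.0857
toolx [-0. -0. -1.] tooly [ 0.45  -0.893  0.   ] jawyaw -63.26
turn now deg(tool) [-84.76   0.     0.  ]
shift mm: before turn [  71.3 -551.6 -532.4]  after turn [  71.3  479.8 -597.9]
```

```bash
python3 d.py 0.5085 0.174 0.16 -68.5
```

```text
t 0.9 p [ 0.2812 -0.5581  0.2313] q [-1.223  0.053  1.613 -0.     1.476 -0.119] F [-0.3  0.7 -0.4] open 0.0857
toolx [-0. -0. -1.] tooly [ 0.45  -0.893  0.   ] jawyaw -63.26
turn now deg(tool) [ 5.24  0.   -0.  ]
shift mm: before turn [  71.3 -551.6 -532.4]  after turn [  71.3 -597.9 -479.8]
```

```bash
python3 -m handwheel '[[0.0854,[0,0,0],[5.24,0,0]],[0.0854,[2,-30,-24],[0,0,0]],[0.0854,[2,-30,-24],[0,0,0]]]' 2>&1 | tail -5; python3 d.py 0.5085 0.174 0.16 -68.5
```

```text
t: 1.15
tool_pos: [0.3054, -0.4788, 0.2265]
tool_rot: [2.018, 0.381, -2.018]
contact_force: [1.0, -0.1, 1.8]
opening: 0.0859
t 1.15 p [ 0.3054 -0.4788  0.2265] q [-1.134 -0.079  1.752  0.     1.47   0.064] F [ 1.  -0.1  1.8] open 0.0859
toolx [-0.     0.001 -1.   ] tooly [ 0.364 -0.932 -0.001] jawyaw -68.68
turn now deg(tool) [-0.18 -0.01  0.03]
shift mm: before turn [  66.8 -534.2 -426.6]  after turn [  66.5 -533.  -428.2]
```

```bash
python3 -m handwheel '[[0.0854,[0.003,-0.03,-0.024],[0,0,0]],[0.0854,[0.003,-0.03,-0.024],[0,0,0]],[0.0854,[0.003,-0.03,-0.024],[0,0,0]],[0.0854,[0.003,-0.03,-0.024],[0,0,0]],[0.0854,[0.003,-0.03,-0.024],[0,0,0]],[0.0854,[0.003,-0.03,-0.024],[0,0,0]],[0.0854,[0.003,-0.03,-0.024],[0,0,0]],[0.0854,[0.003,-0.03,-0.024],[0,0,0]],[0.0854,[0.003,-0.03,-0.024],[0,0,0]],[0.0854,[0.003,-0.03,-0.024],[0,0,0]]]'; python3 d.py 0.5085 0.174 0.16 -68.5
```

```text
t: 1.98
tool_pos: [0.4193, -0.1097, 0.1972]
tool_rot: [2.017, 0.382, -2.015]
contact_force: [0.9, -1.1, -0.2]
opening: 0.0857
t 1.98 p [ 0.4193 -0.1097  0.1972] q [-0.428 -0.415  2.078  0.     1.477  0.768] F [ 0.9 -1.1 -0.2] open 0.0857
toolx [ 0.001 -0.001 -1.   ] tooly [ 0.366 -0.931  0.001] jawyaw -68.51
turn now deg(tool) [-0.01 -0.05 -0.05]
shift mm: before turn [  37.2 -231.4 -186.9]  after turn [  37.2 -231.3 -187. ]
```

```bash
python3 -m handwheel '[[0.0854,[0.005,-0.03,-0.024],[0,0,0]],[0.0854,[0.005,-0.03,-0.024],[0,0,0]],[0.0854,[0.005,-0.03,-0.024],[0,0,0]],[0.0854,[0.005,-0.03,-0.024],[0,0,0]],[0.0854,[0.004,-0.03,-0.024],[0,0,0]],[0.0854,[0.004,-0.03,-0.024],[0,0,0]],[0.0854,[0,-0.03,-0.024],[0,0,0]],[0.0854,[0,-0.015,-0.013],[0,0,0]],[0.0854,[0,0,0],[0,0,0]]]'; python3 d.py 0.5085 0.174 0.16 -68.5
python3 - <<'E'
from h import *
a=save('top','t1.png');b=save('scene','s1.png')
big=np.hstack([cv2.resize(a[200:350,180:380],None,fx=2,fy=2),cv2.resize(b[170:320,290:490],None,fx=2,fy=2)])
cv2.imwrite('pics/c1.png',big[:,:,::-1])
E
```

```text
t: 2.73
tool_pos: [0.5056, 0.1676, 0.1691]
tool_rot: [2.015, 0.388, -2.013]
contact_force: [-0.1, -0.5, -0.9]
opening: 0.0856
t 2.73 p [0.5056 0.1676 0.1691] q [ 1.800e-01 -1.230e-01  1.890e+00  1.000e-03  1.374e+00  1.370e+00] F [-0.1 -0.5 -0.9] open 0.0856
toolx [ 0.     0.001 -1.   ] tooly [ 0.371 -0.929 -0.001] jawyaw -68.24
turn now deg(tool) [ 0.26 -0.04  0.05]
shift mm: before turn [ 9.1 -4.9 -5. ]  after turn [ 9.1 -4.9 -5. ]
```

View pics/c1.png

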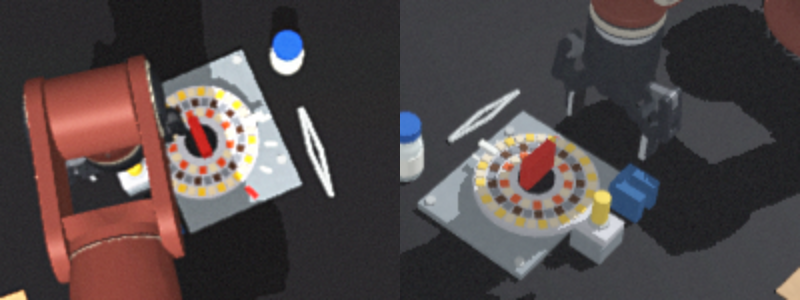

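```bash
python3 -m handwheel '[[0.0854,[0.01,-0.003,-0.003],[0.26,0,0]],[0.0854,[0.02,-0.002,-0.002],[0,0,0]],[0.0854,[0.02,0,0],[0,0,0]],[0.0854,[0.01,0,0],[0,0,0]],[0.0854,[0,0,0],[0,0,0]]]'; python3 d.py 0.5085 0.174 0.053 -68.5
python3 - <<'E'
from h import *
a=save('top','t2.png');b=save('scene','s2.png')
big=np.hstack([cv2.resize(a[200:350,180:380],None,fx=2,fy=2),cv2.resize(b[170:320,290:490],None,fx=2,fy=2)])
cv2.imwrite('pics/c2.png',big[:,:,::-1])
E
```

```text
t: 3.25
tool_pos: [0.5054, 0.1693, 0.1053]
tool_rot: [2.013, 0.377, -2.026]
contact_force: [-0.1, 0.6, -0.2]
opening: 0.0856
t 3.25 p [0.5054 0.1693 0.1053] q [ 0.184 -0.049  1.934 -0.     1.264  1.385] F [-0.1  0.6 -0.2] open 0.0856
toolx [-0.006 -0.001 -1.   ] tooly [ 0.361 -0.933 -0.001] jawyaw -68.86
turn now deg(tool) [-0.35  0.36  0.06]
shift mm: before turn [52.3 -3.3 -4.9]  after turn [52.3 -3.3 -4.6]
```

View pics/c2.png

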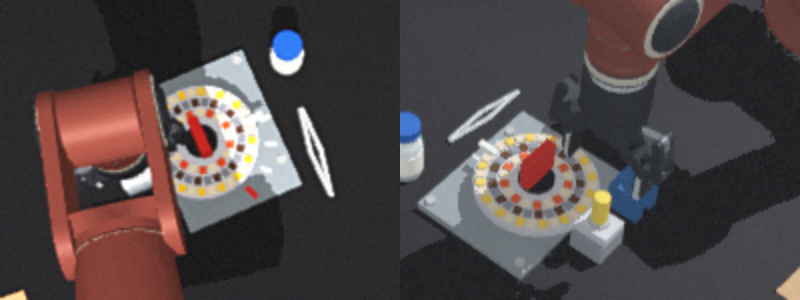

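Run:
```python
from h import *
print(proj('scene',[.5054,.1693,.118]),proj('scene',[.5085,.174,.087]))
```

```text
[391.98134038 257.16639528] [390.58336536 267.94165032]
```

```bash
python3 -m handwheel '[[0.0854,[0.006,-0.0033,-0.0048],[-0.3,0.3,0]],[0.0854,[0.014,0,0],[0,0,0]],[0.0854,[0.012,0,0],[0,0,0]],[0.0854,[0,0,0],[0,0,0]]]'; python3 d.py 0.5085 0.174 0.053 -68.5
```

```text
t: 3.68
tool_pos: [0.5099, 0.1753, 0.0747]
tool_rot: [2.018, 0.385, -2.015]
contact_force: [-0.2, -0.8, -0.9]
opening: 0.0855
t 3.68 p [0.5099 0.1753 0.0747] q [ 1.930e-01 -0.000e+00  1.942e+00  1.000e-03  1.198e+00  1.387e+00] F [-0.2 -0.8 -0.9] open 0.0855
toolx [ 0.001  0.001 -1.   ] tooly [ 0.367 -0.93  -0.001] jawyaw -68.45
turn now deg(tool) [ 0.05 -0.1   0.04]
shift mm: before turn [21.7  0.7  1.9]  after turn [21.7  0.7  1.8]
```

```bash
python3 -m handwheel '[[0.0854,[0.011,0.0,0.001],[0,0,0]],[0.0854,[0.01,0,0],[0,0,0]],[0.0854,[0,0,0],[0,0,0]],[0.0854,[0,0,0],[0,0,0]]]'; python3 d.py 0.5085 0.174 0.053 -68.5
python3 - <<'E'
from h import *
b=save('scene','s3.png')
cv2.imwrite('pics/c3.png',cv2.resize(b[200:320,330:460],None,fx=5,fy=5,interpolation=2)[:,:,::-1])
E
```

```text
t: 4.02
tool_pos: [0.5098, 0.1751, 0.0551]
tool_rot: [2.02, 0.385, -2.013]
contact_force: [0.0, 0.4, 0.7]
opening: 0.0857
t 4.02 p [0.5098 0.1751 0.0551] q [1.920e-01 2.600e-02 1.953e+00 1.000e-03 1.160e+00 1.387e+00] F [0.  0.4 0.7] open 0.0857
toolx [ 0.003  0.002 -1.   ] tooly [ 0.367 -0.93  -0.   ] jawyaw -68.45
turn now deg(tool) [ 0.05 -0.2   0.02]
shift mm: before turn [2.1 0.5 1.6]  after turn [2.1 0.5 1.6]
```

View pics/c3.png

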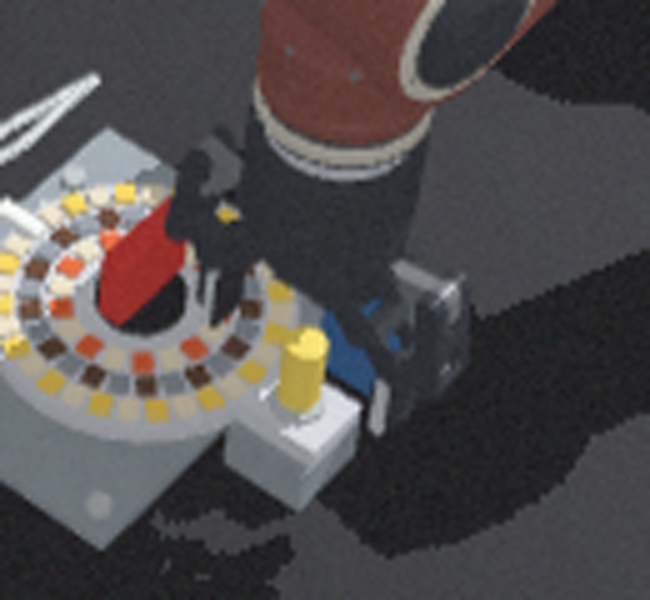

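```bash
python3 -m handwheel '[[0.015,[0,0,0],[0,0,0]],[0.015,[0,0,0],[0,0,0]],[0.015,[0,0,0],[0,0,0]],[0.015,[0,0,0],[0,0,0]],[0.015,[0,0,0],[0,0,0]],[0.015,[0,0,0],[0,0,0]],[0.015,[0,0,0],[0,0,0]],[0.015,[0,0,0],[0,0,0]]]' 40; python3 d.py 0.5085 0.174 0.053 -68.5
```

```text
t: 4.73
tool_pos: [0.5107, 0.1752, 0.0563]
tool_rot: [2.022, 0.385, -2.01]
contact_force: [0.1, 0.2, 1.3]
opening: 0.0182
t 4.73 p [0.5107 0.1752 0.0563] q [1.920e-01 2.500e-02 1.952e+00 1.000e-03 1.160e+00 1.387e+00] F [0.1 0.2 1.3] open 0.0182
toolx [ 0.005  0.002 -1.   ] tooly [ 0.367 -0.93   0.   ] jawyaw -68.45
turn now deg(tool) [ 0.05 -0.32 -0.01]
shift mm: before turn [3.3 0.4 2.5]  after turn [3.3 0.4 2.5]
```

```bash
python3 -m handwheel '[[0.015,[0,0,0],[0,0,0]]]'
python3 - <<'E'
from h import *
b=save('scene','s4.png')
cv2.imwrite('pics/c4.png',cv2.resize(b[200:320,330:460],None,fx=5,fy=5,interpolation=2)[:,:,::-1])
E
```

```text
t: 4.82
tool_pos: [0.5107, 0.1752, 0.0563]
tool_rot: [2.022, 0.385, -2.01]
contact_force: [0.3, -0.5, 1.9]
opening: 0.0188
```

View pics/c4.png

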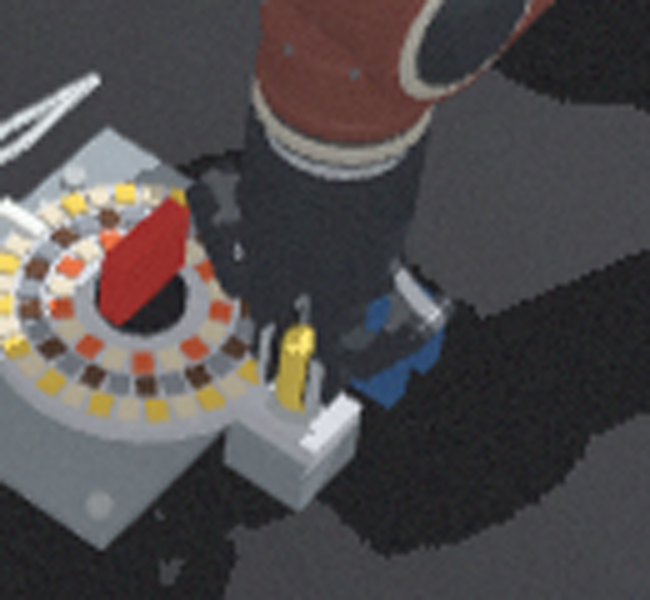

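```bash
python3 -m handwheel '[[0.015,[-0.004,0,0],[0,0,0]],[0.015,[-0.004,0,0],[0,0,0]],[0.015,[-0.004,0,0],[0,0,0]],[0.015,[0,0,0],[0,0,0]]]' 60; python3 d.py 0.5085 0.174 0.053 -68.5
```

```text
t: 5.2
tool_pos: [0.5109, 0.1753, 0.069]
tool_rot: [2.023, 0.385, -2.009]
contact_force: [0.1, -0.5, -0.7]
opening: 0.0184
t 5.2 p [0.5109 0.1753 0.069 ] q [1.920e-01 6.000e-03 1.946e+00 1.000e-03 1.183e+00 1.387e+00] F [ 0.1 -0.5 -0.7] open 0.0184
toolx [ 0.006  0.002 -1.   ] tooly [ 0.367 -0.93   0.   ] jawyaw -68.45
turn now deg(tool) [ 0.05 -0.38 -0.02]
shift mm: before turn [15.9  0.3  2.8]  after turn [16.   0.3  2.7]
```

```bash
python3 -m handwheel '[[0.015,[-0.006,0,0],[0,0,0]],[0.015,[-0.008,0,0],[0,0,0]],[0.015,[-0.008,0,0],[0,0,0]],[0.015,[-0.008,0,0],[0,0,0]],[0.015,[-0.008,0,0],[0,0,0]],[0.015,[-0.004,0,0],[0,0,0]],[0.015,[0,0,0],[0,0,0]],[0.015,[0,0,0],[0,0,0]]]'; python3 d.py 0.5085 0.174 0.053 -68.5
python3 - <<'E'
from h import *
b=save('scene','s5.png')
cv2.imwrite('pics/c5.png',cv2.resize(b[180:300,330:460],None,fx=5,fy=5,interpolation=2)[:,:,::-1])
E
```

```text
t: 5.87
tool_pos: [0.5104, 0.1751, 0.1104]
tool_rot: [2.022, 0.385, -2.01]
contact_force: [-0.1, -0.1, -0.9]
opening: 0.0186
t 5.87 p [0.5104 0.1751 0.1104] q [ 1.920e-01 -4.800e-02  1.923e+00  1.000e-03  1.261e+00  1.387e+00] F [-0.1 -0.1 -0.9] open 0.0186
toolx [ 0.006  0.002 -1.   ] tooly [ 0.367 -0.93   0.   ] jawyaw -68.46
turn now deg(tool) [ 0.04 -0.34 -0.01]
shift mm: before turn [57.4  0.3  2.5]  after turn [57.4  0.3  2.1]
```

View pics/c5.png

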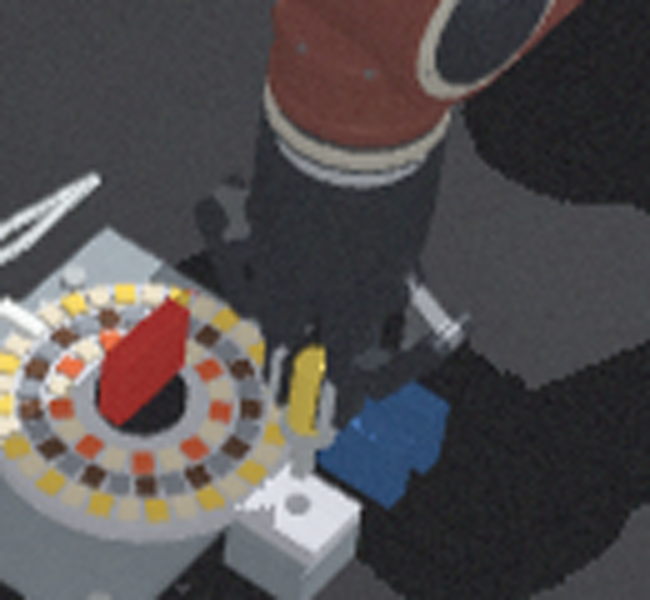

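```bash
python3 - <<'E'
from h import *
x,y=.5085,.174
for z in (.141,.101,.096,.062,.042): print(z,(proj('scene',[x,y,z])-[330,180]+.5)*5)
x,y,a=.5421,.088,.3748
c,s=np.cos(a),np.sin(a)
print('disp',c*-.075-s*-.006, s*-.075+c*-.006)
E
python3 d.py 0.4429 0.1422 0.1104 -68.5
```

```text
0.141 [317.22218522 364.3391981 ]
0.101 [308.41138901 422.45588857]
0.096 [307.33672065 429.54448384]
0.062 [300.1796496  476.75307577]
0.042 [296.08854069 503.73834525]
disp -0.06759704581413707 -0.033039966664654086
t 5.92 p [0.51   0.175  0.1098] q [ 1.920e-01 -4.700e-02  1.924e+00  1.000e-03  1.261e+00  1.387e+00] F [-0.1 -0.2 -0.1] open 0.0186
toolx [ 0.005  0.002 -1.   ] tooly [ 0.367 -0.93  -0.   ] jawyaw -68.46
turn now deg(tool) [ 0.04 -0.28  0.  ]
shift mm: before turn [-0.9  5.9 74.5]  after turn [-0.6  6.  74.5]
```

```bash
python3 -m handwheel '[[0.015,[0,0.001,0.012],[0,-0.3,0]],[0.015,[0,0.001,0.02],[0,0,0]],[0.015,[0,0.001,0.02],[0,0,0]],[0.015,[0,0,0.015],[0,0,0]],[0.015,[0,0,0.008],[0,0,0]],[0.015,[0,0,0],[0,0,0]],[0.015,[0,0,0],[0,0,0]],[0.015,[0,0,0],[0,0,0]]]'; python3 d.py 0.444 0.145 0.1104 -68.5
python3 - <<'E'
from h import *
b=save('scene','s6.png')
cv2.imwrite('pics/c6.png',cv2.resize(b[180:300,350:480],None,fx=5,fy=5,interpolation=2)[:,:,::-1])
x,y,a=.5421,.088,.3748
c,s=np.cos(a),np.sin(a)
for P in [(-.054,.111,.042),(-.096,.111,.042),(-.068,.111,.042),(-.082,.111,.042),(-.075,.089,.042),(-.075,.089,.062),(-.075,.089,.096)]:
  W=[x+c*P[0]-s*P[1],y+s*P[0]+c*P[1],P[2]]; print(P,(proj('scene',W)-[350,180]+.5)*5)
E
```

```text
t: 6.58
tool_pos: [0.4422, 0.145, 0.1101]
tool_rot: [2.017, 0.384, -2.015]
contact_force: [0.4, -0.4, -1.0]
opening: 0.0183
t 6.58 p [0.4422 0.145  0.1101] q [ 0.157 -0.235  2.09   0.     1.286  1.351] F [ 0.4 -0.4 -1. ] open 0.0183
toolx [ 0.001  0.    -1.   ] tooly [ 0.367 -0.93   0.   ] jawyaw -68.46
turn now deg(tool) [ 0.04 -0.04 -0.  ]
shift mm: before turn [-0.3  0.6 -1.7]  after turn [-0.3  0.6 -1.7]
(-0.054, 0.111, 0.042) [297.78577291 455.50651695]
(-0.096, 0.111, 0.042) [349.35077921 403.39133065]
(-0.068, 0.111, 0.042) [315.14480399 437.96227128]
(-0.082, 0.111, 0.042) [332.33229603 420.5913949 ]
(-0.075, 0.089, 0.042) [285.54745919 405.35616013]
(-0.075, 0.089, 0.062) [290.44493926 378.10694959]
(-0.075, 0.089, 0.096) [299.00586912 330.4745801 ]
```

View pics/c6.png

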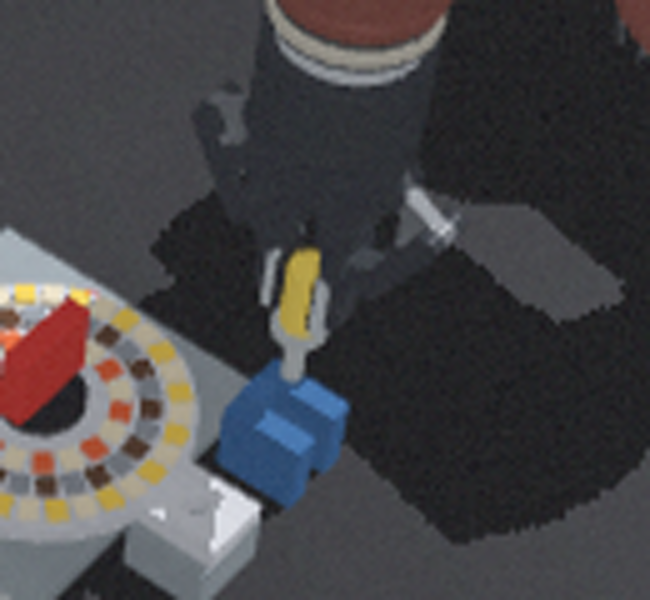

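```bash
python3 -m handwheel '[[0.015,[0.007,0,0],[0,0,0]],[0.015,[0.008,0,0],[0,0,0]],[0.015,[0.008,0,0],[0,0,0]],[0.015,[0.005,0,0],[0,0,0]],[0.015,[0,0,0],[0,0,0]],[0.015,[0,0,0],[0,0,0]]]'; python3 d.py 0.444 0.145 0.0563 -68.5
python3 - <<'E'
from h import *
b=save('scene','s7.png')
cv2.imwrite('pics/c7.png',cv2.resize(b[180:300,350:480],None,fx=5,fy=5,interpolation=2)[:,:,::-1])
E
```

```text
t: 7.13
tool_pos: [0.441, 0.1447, 0.0811]
tool_rot: [2.014, 0.384, -2.018]
contact_force: [0.1, -0.5, -0.1]
opening: 0.0186
t 7.13 p [0.441  0.1447 0.0811] q [ 0.156 -0.197  2.111 -0.     1.229  1.351] F [ 0.1 -0.5 -0.1] open 0.0186
toolx [-0.002 -0.    -1.   ] tooly [ 0.367 -0.93  -0.   ] jawyaw -68.45
turn now deg(tool) [0.05 0.1  0.02]
shift mm: before turn [24.7  0.8 -2.9]  after turn [24.8  0.8 -2.9]
```

View pics/c7.png

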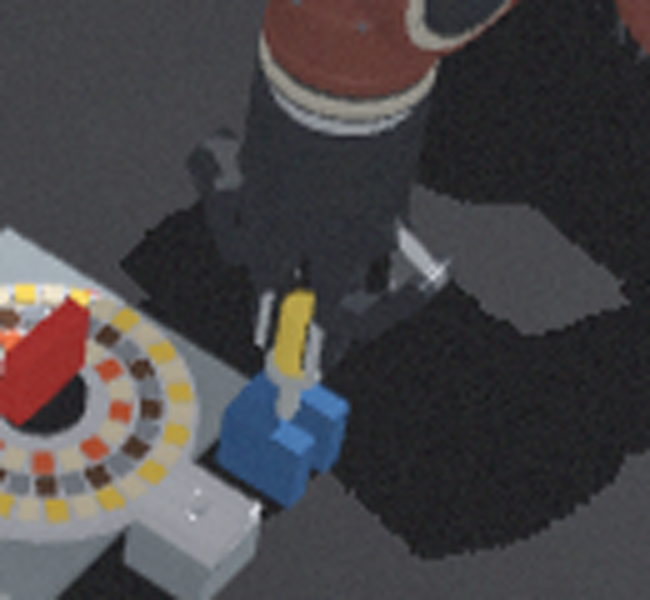

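```bash
python3 -m handwheel '[[0.015,[0.006,0,-0.001],[0,0,0]],[0.015,[0.006,0,-0.0005],[0,0,0]],[0.015,[0.006,0,0],[0,0,0]],[0.015,[0.003,0,0],[0,0,0]],[0.015,[0,0,0],[0,0,0]],[0.015,[0,0,0],[0,0,0]]]'; python3 d.py 0.442 0.145 0.0563 -68.5
```

```text
t: 7.68
tool_pos: [0.4426, 0.1453, 0.0605]
tool_rot: [2.015, 0.384, -2.017]
contact_force: [0.1, -0.5, -1.2]
opening: 0.0179
t 7.68 p [0.4426 0.1453 0.0605] q [ 0.157 -0.161  2.119  0.     1.185  1.352] F [ 0.1 -0.5 -1.2] open 0.0179
toolx [-0.001 -0.    -1.   ] tooly [ 0.367 -0.93  -0.   ] jawyaw -68.45
turn now deg(tool) [0.05 0.05 0.01]
shift mm: before turn [4.2 0.  0.6]  after turn [4.2 0.  0.6]
```

```bash
python3 -m handwheel '[[0.015,[0.002,0,0],[0,0,0]],[0.015,[0.002,0,0],[0,0,0]],[0.015,[0,0,0],[0,0,0]],[0.015,[0,0,0],[0,0,0]],[0.015,[0,0,0],[0,0,0]]]'; python3 d.py 0.442 0.145 0.0563 -68.5
python3 - <<'E'
from h import *
b=save('scene','s8.png')
cv2.imwrite('pics/c8.png',cv2.resize(b[180:300,350:480],None,fx=5,fy=5,interpolation=2)[:,:,::-1])
E
```

```text
t: 8.1
tool_pos: [0.443, 0.1453, 0.057]
tool_rot: [2.016, 0.384, -2.016]
contact_force: [-0.2, 0.4, -0.7]
opening: 0.0181
t 8.1 p [0.443  0.1453 0.057 ] q [ 0.157 -0.156  2.121  0.     1.176  1.352] F [-0.2  0.4 -0.7] open 0.0181
toolx [ 0.  0. -1.] tooly [ 0.367 -0.93   0.   ] jawyaw -68.46
turn now deg(tool) [ 0.04 -0.01 -0.  ]
shift mm: before turn [ 0.7 -0.   1. ]  after turn [ 0.7 -0.   1. ]
```

View pics/c8.png

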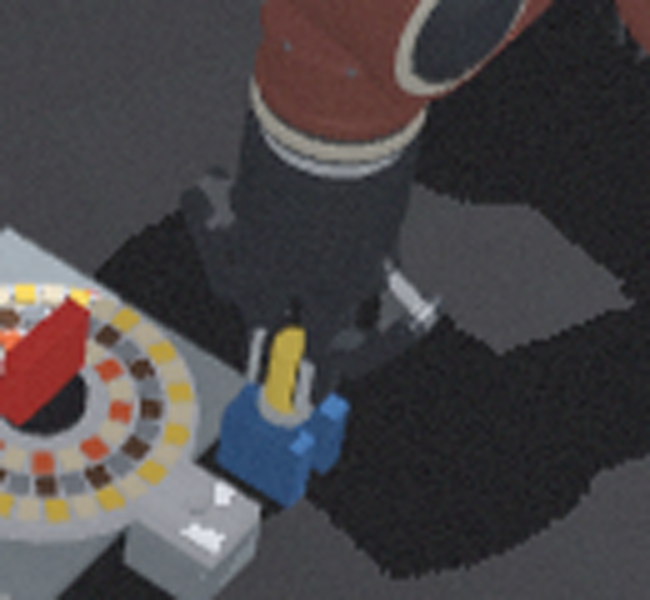

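```bash
python3 -m handwheel '[[0.015,[0.0015,0,0],[0,0,0]],[0.015,[0,0,0],[0,0,0]]]'; python3 -m handwheel '[[0.04,[0,0,0],[0,0,0]],[0.06,[0,0,0],[0,0,0]],[0.0854,[0,0,0],[0,0,0]],[0.0854,[0,0,0],[0,0,0]],[0.0854,[0,0,0],[0,0,0]],[0.0854,[0,0,0],[0,0,0]],[0.0854,[0,0,0],[0,0,0]]]'; python3 d.py 0.442 0.145 0.0563 -68.5
python3 - <<'E'
from h import *
b=save('scene','s9.png')
cv2.imwrite('pics/c9.png',cv2.resize(b[180:300,350:480],None,fx=5,fy=5,interpolation=2)[:,:,::-1])
E
```

```text
t: 8.32
tool_pos: [0.4434, 0.1454, 0.0564]
tool_rot: [2.016, 0.383, -2.015]
contact_force: [-1.8, 0.1, 4.0]
opening: 0.0184
t: 8.9
tool_pos: [0.4428, 0.1453, 0.0553]
tool_rot: [2.016, 0.384, -2.016]
contact_force: [-0.1, -0.5, -0.2]
opening: 0.0855
t 8.9 p [0.4428 0.1453 0.0553] q [ 0.157 -0.153  2.122  0.     1.173  1.352] F [-0.1 -0.5 -0.2] open 0.0855
toolx [-0. -0. -1.] tooly [ 0.367 -0.93  -0.   ] jawyaw -68.46
turn now deg(tool) [0.04 0.01 0.  ]
shift mm: before turn [-1.  -0.   0.9]  after turn [-1.  -0.   0.9]
```

View pics/c9.png

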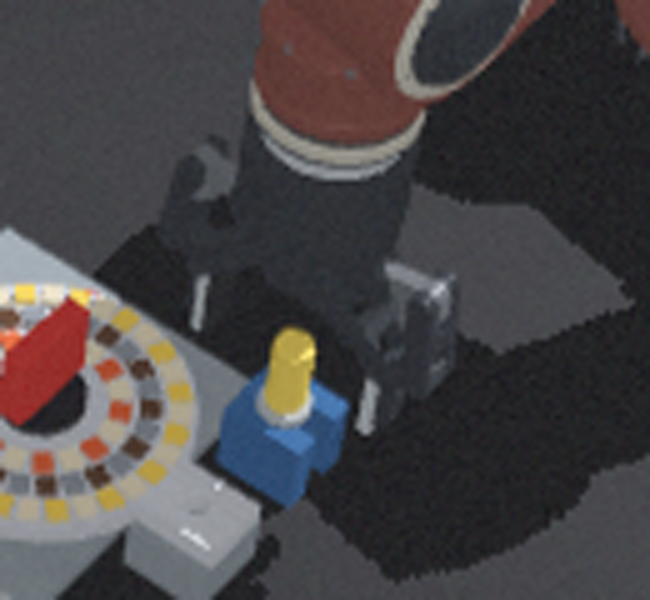

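```bash
python3 -m handwheel '[[0.0854,[-0.02,0,0],[0,0,0]],[0.0854,[-0.03,0,0],[0,0,0]],[0.0854,[-0.03,0,0],[0,0,0]],[0.0854,[-0.01,0.005,-0.006],[0,0,0]],[0.0854,[0,0.025,-0.02],[0,0,0]],[0.0854,[0,0.03,-0.025],[0,0,0]],[0.0854,[0,0.02,-0.02],[0,0,0]],[0.0854,[0,0.008,-0.004],[0,0,0]],[0.0854,[0,0,0],[0,0,0]],[0.0854,[0,0,0],[0,0,0]]]'; python3 d.py 0.543 0.0885 0.056 -68.5
python3 - <<'E'
from h import *
b=save('scene','s10.png');a=save('top','t10.png')
cv2.imwrite('pics/c10.png',np.hstack([cv2.resize(a[200:350,180:310],None,fx=3,fy=3,interpolation=2),cv2.resize(b[170:320,310:440],None,fx=3,fy=3,interpolation=2)])[:,:,::-1])
E
```

```text
t: 9.78
tool_pos: [0.5444, 0.0909, 0.1445]
tool_rot: [2.014, 0.384, -2.019]
contact_force: [-0.1, -1.2, -0.5]
opening: 0.0854
t 9.78 p [0.5444 0.0909 0.1445] q [ 0.03  -0.05   1.864  0.     1.329  1.226] F [-0.1 -1.2 -0.5] open 0.0854
toolx [-0.002  0.    -1.   ] tooly [ 0.367 -0.93  -0.001] jawyaw -68.5
turn now deg(tool) [0.   0.1  0.06]
shift mm: before turn [88.5  1.8  2. ]  after turn [88.5  1.7  2.2]
```

View pics/c10.png

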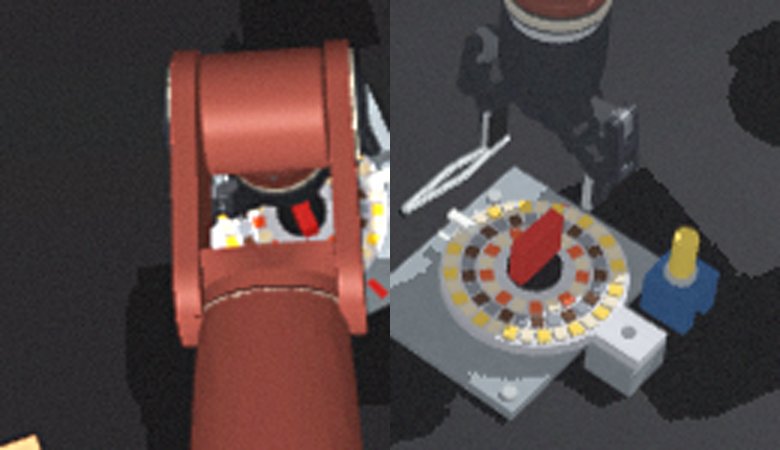

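```bash
python3 -m handwheel '[[0.0854,[0.015,0.0015,0.0015],[0,0,0]],[0.0854,[0.02,0,0],[0,0,0]],[0.0854,[0.02,0,0],[0,0,0]],[0.0854,[0.018,0,0],[0,0,0]],[0.0854,[0.01,0,0],[0,0,0]],[0.0854,[0.002,0,0],[0,0,0]],[0.0854,[0,0,0],[0,0,0]],[0.0854,[0,0,0],[0,0,0]]]'; python3 d.py 0.543 0.0885 0.056 -68.5
python3 - <<'E'
from h import *
b=save('scene','s11.png')
cv2.imwrite('pics/c11.png',cv2.resize(b[180:300,310:440],None,fx=5,fy=5,interpolation=2)[:,:,::-1])
E
```

```text
t: 10.55
tool_pos: [0.5447, 0.0894, 0.0615]
tool_rot: [2.017, 0.384, -2.014]
contact_force: [0.8, 0.1, 0.2]
opening: 0.0856
t 10.55 p [0.5447 0.0894 0.0615] q [0.028 0.048 1.918 0.    1.174 1.222] F [0.8 0.1 0.2] open 0.0856
toolx [ 0.002  0.    -1.   ] tooly [ 0.368 -0.93   0.001] jawyaw -68.43
turn now deg(tool) [ 0.07 -0.09 -0.03]
shift mm: before turn [5.5 0.2 1.9]  after turn [5.5 0.2 1.9]
```

View pics/c11.png

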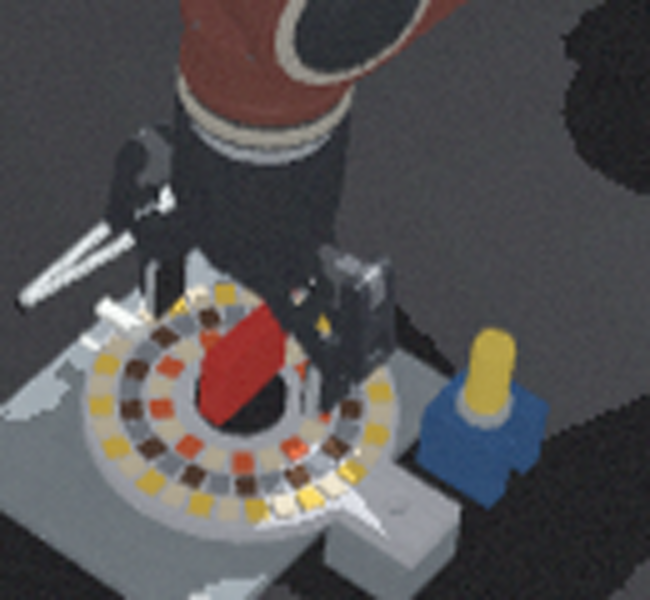

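```bash
python3 -m handwheel '[[0.0854,[0.004,0,0.001],[0,0,0]],[0.01,[0,0,0],[0,0,0]],[0.01,[0,0,0],[0,0,0]],[0.01,[0,0,0],[0,0,0]],[0.01,[0,0,0],[0,0,0]],[0.01,[0,0,0],[0,0,0]],[0.01,[0,0,0],[0,0,0]],[0.01,[0,0,0],[0,0,0]],[0.01,[0,0,0],[0,0,0]],[0.01,[0,0,0],[0,0,0]]]' 60; python3 d.py 0.543 0.0885 0.056 -68.5
```

```text
t: 11.43
tool_pos: [0.5428, 0.0898, 0.0566]
tool_rot: [2.016, 0.386, -2.017]
contact_force: [-2.0, 4.2, 2.1]
opening: 0.0131
t 11.43 p [0.5428 0.0898 0.0566] q [0.028 0.052 1.923 0.002 1.168 1.221] F [-2.   4.2  2.1] open 0.0131
toolx [-0.001  0.002 -1.   ] tooly [ 0.367 -0.93  -0.002] jawyaw -68.46
turn now deg(tool) [0.04 0.01 0.13]
shift mm: before turn [0.6 1.3 0.3]  after turn [0.6 1.3 0.3]
```

```bash
python3 -m handwheel '[[0.01,[0,-0.0005,0],[1.5,0,0]],[0.01,[0,0,0],[3,0,0]],[0.01,[0,0,0],[3,0,0]],[0.01,[0,0,0],[3,0,0]],[0.01,[0,0,0],[3,0,0]],[0.01,[0,0,0],[3,0,0]],[0.01,[0,0,0],[3,0,0]],[0.01,[0,0,0],[1,0,0]],[0.01,[0,0,0],[0,0,0]]]' 80; python3 d.py 0.543 0.0885 0.056 -136
```

```text
t: 12.18
tool_pos: [0.5428, 0.09, 0.0567]
tool_rot: [2.212, 0.022, -2.213]
contact_force: [-2.7, 3.7, 3.2]
opening: 0.0129
t 12.18 p [0.5428 0.09   0.0567] q [0.028 0.052 1.923 0.002 1.168 1.58 ] F [-2.7  3.7  3.2] open 0.0129
toolx [-0.001  0.001 -1.   ] tooly [ 0.019 -1.    -0.001] jawyaw -88.93
turn now deg(tool) [47.07  0.07  0.07]
shift mm: before turn [ 0.7  1.5 -0.2]  after turn [ 0.7  0.9 -1.2]
```

```bash
python3 -m handwheel '[[0.01,[0,0,0],[2,0,0]],[0.01,[0,0,0],[3,0,0]],[0.01,[0,0,0],[3,0,0]],[0.01,[0,0,0],[3,0,0]],[0.01,[0,0,0],[3,0,0]],[0.01,[0,0,0],[3,0,0]],[0.01,[0,0,0],[3,0,0]],[0.01,[0,0,0],[3,0,0]],[0.01,[0,0,0],[2,0,0]],[0.01,[0,0,0],[0,0,0]]]'; python3 d.py 0.543 0.0885 0.056 -136
python3 - <<'E'
from h import *
b=save('scene','s12.png');a=save('top','t12.png')
cv2.imwrite('pics/c12.png',np.hstack([cv2.resize(a[200:350,180:380],None,fx=2,fy=2,interpolation=2),cv2.resize(b[170:320,290:440],None,fx=2,fy=2,interpolation=2)])[:,:,::-1])
E
```

```text
t: 13.02
tool_pos: [0.5429, 0.0902, 0.0567]
tool_rot: [-1.989, 0.42, 1.991]
contact_force: [-2.6, 5.6, 3.5]
opening: 0.0132
t 13.02 p [0.5429 0.0902 0.0567] q [2.800e-02 5.200e-02 1.923e+00 2.000e-03 1.167e+00 2.016e+00] F [-2.6  5.6  3.5] open 0.0132
toolx [-0.     0.002 -1.   ] tooly [-0.406 -0.914 -0.002] jawyaw -113.95
turn now deg(tool) [22.05  0.09  0.08]
shift mm: before turn [ 0.7  1.5 -0.8]  after turn [ 0.7  1.1 -1.3]
```

View pics/c12.png

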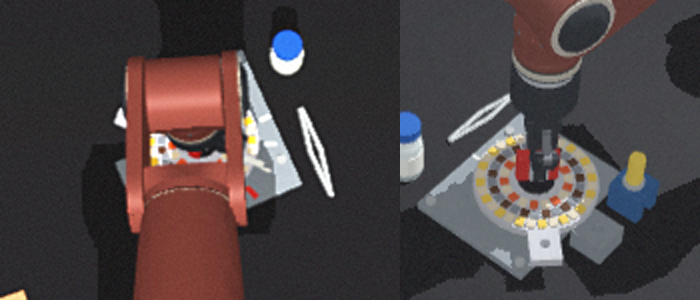

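```bash
python3 -m handwheel '[[0.01,[0,0,0],[2,0,0]],[0.01,[0,0,0],[3,0,0]],[0.01,[0,0,0],[3,0,0]],[0.01,[0,0,0],[3,0,0]],[0.01,[0,0,0],[3,0,0]],[0.01,[0,0,0],[3,0,0]],[0.01,[0,0,0],[2,0,0]],[0.01,[0,0,0],[1,0,0]],[0.01,[0,0,0],[0,0,0]],[0.01,[0,0,0],[0,0,0]]]'; python3 d.py 0.543 0.0885 0.056 -136
python3 - <<'E'
from h import *
b=save('scene','s13.png');a=save('top','t13.png')
cv2.imwrite('pics/c13.png',np.hstack([cv2.resize(a[220:340,230:350],None,fx=4,fy=4,interpolation=2)[:, :400],cv2.resize(b[190:310,330:430],None,fx=4,fy=4,interpolation=2)])[:,:,::-1])
E
```

```text
t: 13.95
tool_pos: [0.543, 0.0904, 0.0567]
tool_rot: [-1.771, 0.712, 1.773]
contact_force: [-2.2, 6.4, 2.5]
opening: 0.013
t 13.95 p [0.543  0.0904 0.0567] q [2.900e-02 5.200e-02 1.923e+00 2.000e-03 1.167e+00 2.364e+00] F [-2.2  6.4  2.5] open 0.013
toolx [-0.     0.002 -1.   ] tooly [-0.693 -0.721 -0.002] jawyaw -133.89
turn now deg(tool) [2.11 0.1  0.09]
shift mm: before turn [ 0.7  1.3 -1.3]  after turn [ 0.7  1.3 -1.3]
```

View pics/c13.png

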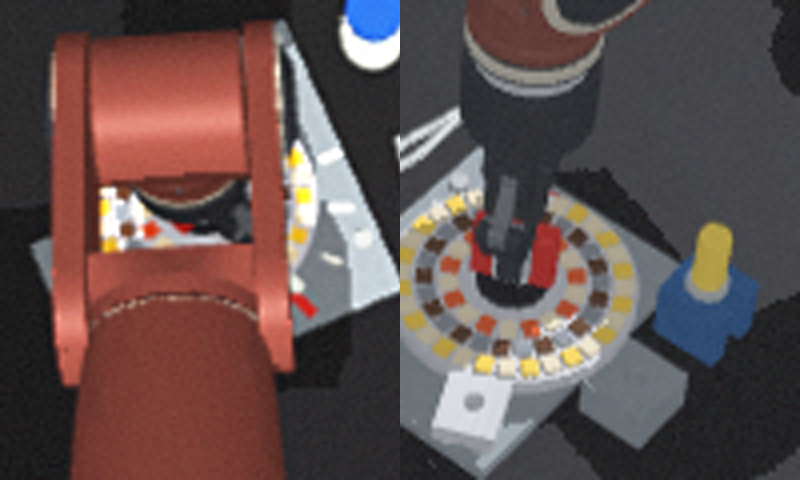

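```bash
cat > ang.py <<'E'
from h import *
import sys
u=330+(float(sys.argv[1])-400+.5)/4-.5; v=190+(float(sys.argv[2])+.5)/4-.5
P=back('scene',u,v,.042); ax=np.array([.5421,.088]); d=P[:2]-ax
print(np.hypot(*d), 'deg cw', np.degrees(.3748+np.pi/2-np.arctan2(d[1],d[0])))
E
python3 ang.py 474 401; python3 -m handwheel '[[0.01,[0,0,0],[1,0,0]],[0.01,[0,0,0],[1,0,0]],[0.01,[0,0,0],[0,0,0]],[0.01,[0,0,0],[0,0,0]],[0.01,[0,0,0],[0,0,0]],[0.01,[0,0,0],[0,0,0]]]'; python3 d.py
python3 - <<'E'
from h import *
b=save('scene','s14.png');a=save('top','t14.png')
cv2.imwrite('pics/c14.png',np.hstack([cv2.resize(a[220:340,230:350],None,fx=4,fy=4,interpolation=2)[:, :400],cv2.resize(b[190:310,330:430],None,fx=4,fy=4,interpolation=2)])[:,:,::-1])
E
```

```text
0.09222422337298333 deg cw 64.55689231948018
t: 14.55
tool_pos: [0.543, 0.0904, 0.0567]
tool_rot: [-1.748, 0.738, 1.75]
contact_force: [-1.5, 6.9, 2.8]
opening: 0.0132
t 14.55 p [0.543  0.0904 0.0567] q [0.029 0.052 1.923 0.003 1.167 2.399] F [-1.5  6.9  2.8] open 0.0132
toolx [-0.     0.002 -1.   ] tooly [-0.718 -0.696 -0.002] jawyaw -135.88
```

View pics/c14.png

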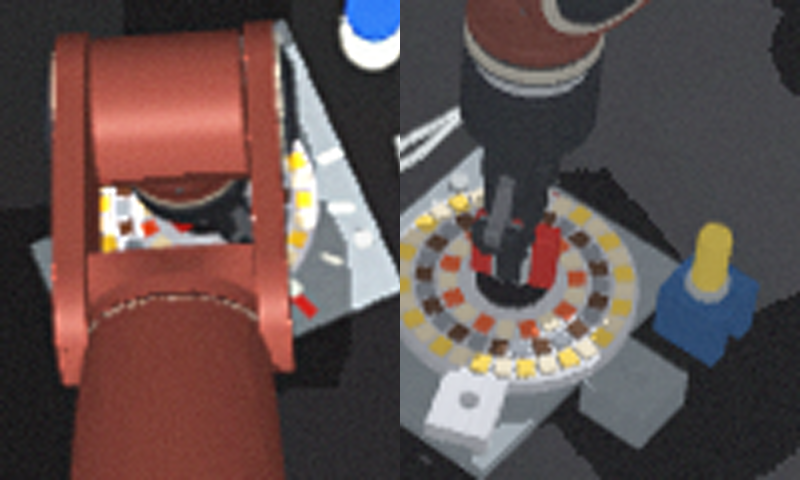

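```bash
python3 ang.py 468 399.5
python3 - <<'E'
from h import *
# notch base offset check: pin head top centre in crop14 ~ (714,230)
u=330+(714-400+.5)/4-.5; v=190+(230+.5)/4-.5
W=back('scene',u,v,.087); a=.3748; d=W[:2]-[.5421,.088]; c,s=np.cos(a),np.sin(a)
print('pin in base mm',1000*np.array([c*d[0]+s*d[1],-s*d[0]+c*d[1]]))
E
```

```text
0.09219495455938671 deg cw 66.74834486290543
pin in base mm [-76.46116522  85.93208416]
```

```bash
python3 -m handwheel '[[0.01,[0,0,0],[0.5,0,0]],[0.01,[0,0,0],[0,0,0]],[0.01,[0,0,0],[0,0,0]],[0.01,[0,0,0],[0,0,0]]]'; python3 d.py; python3 -c "
from station import ctrl
print(ctrl.finish_job())"
```

```text
t: 14.98
tool_pos: [0.543, 0.0904, 0.0567]
tool_rot: [-1.742, 0.745, 1.744]
contact_force: [-0.9, 7.7, 2.5]
opening: 0.0131
t 14.98 p [0.543  0.0904 0.0567] q [0.029 0.052 1.923 0.003 1.167 2.408] F [-0.9  7.7  2.5] open 0.0131
toolx [-0.     0.002 -1.   ] tooly [-0.724 -0.69  -0.002] jawyaw -136.38
the job is handed in; nothing more can be done
None
```

I drew the pin out of the bore and parked it upright in the blue notch with its collar on the block. I then let go, gripped the red bar and turned it clockwise to the third click. I handed the job in at about t = 15 s, still gripping the bar with the force set to 80 N.

**Turntable:** the lug hole in the last picture put it at 66.7° (target 67.5°). I added a final 0.5° after that and took no further picture. The jaws had turned 67.9° in all, against a limit of ±5.7°.

**Pin:** in the same picture it stood upright, its head about 1.5 mm in x from the notch point and within 0.1 mm in y.

**Discrepancies:**
- **Opening reading:** it was 1–2 mm below the true widths, 18.4 mm on the 20 mm head and 13.1 mm on the 14 mm bar.
- **Side force:** about 8 N remained at the end, because the grip is slightly off the turning axis.
- **First travel move:** I typed two rows in mm instead of m. The speed limit capped them in the right direction, nothing was touched, and I corrected the rest.
- **Red mark:** in the last top view the arm hid the white pointer, so I confirmed the angle from the lug hole and the jaw angle, not from the pointer meeting the mark.
- **Jar and tools:** the arm never went near them. The jar and tweezers looked unmoved in the top view taken partway through the turn. I did not check the nippers or spatula again.

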